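# Load a battery pack and index the spot welder's dial

### The job

Load the next pack on the dial of the spot welder: set the unwelded six-cell pack upright, without dropping it in, fully down into the empty nest at the loading station (the nest just before the welding electrodes in the dial's clockwise direction), and let go of it. Then turn the dial clockwise, seen from above, by exactly one station, so that it rests in its click with the new pack under the electrodes. The two welded packs must stay seated in their nests as the dial turns, and the square pack and the single cell must be left where they are.

Things in the scene. Friction and masses are not known exactly. Their poses are not given: they have to be found in the camera images.
- raw_pack: The pack to load: six blue round cells (2 x 3) in black plastic end plates, bare steel cell tops with white rings (no metal strip). A block 62 mm long (its x axis) x 42 mm wide (its y axis) x 70 mm tall, about 0.42 kg, standing upright and free on the table. Origin: centre of its underside. It may go in the nest either way round.
- square_pack: Bystander on the table: a four-cell pack (2 x 2), 41 x 42 mm, 70 mm tall, that does not fit the job. Origin: centre of its underside.
- cell: Bystander on the table: a single blue cell, 21 mm diameter, 70 mm tall, standing upright. Origin: centre of its underside.
- welded_pack_a: Finished pack, same 62 x 42 x 70 mm body as raw_pack but with silvery-grey metal strips covering its cell tops, standing loose in nest_2, under the electrodes at the start. Origin: centre of its underside.
- welded_pack_b: Finished pack like welded_pack_a, standing loose in nest_3. Origin: centre of its underside.
- welder: Fixed bench spot welder. Origin: on the table, on the dial's axis. Stations 100 mm from the axis, in this frame: loading -x, welding +y, then +x, -y. Column 225 mm out along +y; green arm at 300 to 350 mm height; electrode block (50 x 46 mm, 220 to 270 mm high, rods above) hangs over the welding station. Rim bracket towards +x+y, 62 mm high. The raised hand lever is not used.
- electrode (a point): Lower tips of the two copper electrodes (mid-point between them), above the centre of the welding station, 150 mm above the table, 23 mm above the top of a pack seated there.
- dial_centre (a point): Centre of the dial's upper face, on its upright turning axis. The dial is an aluminium plate, 310 mm diameter, 12 mm thick, upper face 57 mm above the table. Low hub in the middle (36 mm radius, 18 mm high) with a yellow clockwise arrow.
- nest_1 (a point): Empty nest at the loading station at the start; turns with the dial. Point: centre of the pocket floor (the dial's upper face). Black rectangular frame, pocket 67 x 47 mm, long side radial (towards the dial's centre; the x axis of this point's frame); walls 8 mm thick, 22 mm high, of which the top 10 mm slope outwards by 5 mm as a lead-in. All four nests are alike.
- nest_2 (a point): Floor centre of the nest under the electrodes at the start (holds welded_pack_a); turns with the dial. Its pocket's long side points radially too (the frame's y axis).
- nest_3 (a point): Floor centre of the nest one station farther clockwise (holds welded_pack_b), straight across from nest_1; turns with the dial. Nest_4, straight across from nest_2, is empty.
- handle (a point): Centre of the top of one of the dial's four upright red handles: the one 45 deg anticlockwise of nest_1, 128 mm from the dial's axis; turns with the dial. Handle: rigid upright cylinder 25 mm diameter, grippable from 12 to 78 mm above the dial's face, top 82 mm above it. The other three stand at 90 deg steps.
- dial (a joint): Turn of the dial in rad, 0 at the start, positive clockwise seen from above; one station is 1.571. A spring detent clicks every 90 deg, pulling to the nearest station with up to 0.6 N m (5 N at a handle; most at 22 deg off, none half-way), plus light friction and damping. Let go within 35 deg of a station and it settles there. Turns both ways without a stop.
Things that resemble listed ones, but are neither listed nor needed, are in the scene too. What is shaped like the welded_pack_a but orange is not meant. What is shaped like the raw_pack but orange is not meant.

How it is judged:
By the outcome, as a careful person would: the job done as asked, in the order asked, and still so for the second after the job is handed in, with the robot touching nothing.
It also fails if it takes over 61 s, if anything falls off the work surface, if the arm or the gripper's body presses on something with over 40 N, if the wrist force passes 120 N, or if a joint passes its speed limit or range.

### The arm

A 7-joint arm with a two-finger parallel gripper is mounted at the origin on the work surface. World frame = base frame: x ahead of the robot, y to its left, z up, the work surface at z = 0. Lengths are in m, angles in rad, forces in N, time in s.
With the tool pointing down it reaches from about 0.4 to 0.875 m from the base axis. Payload 19.3 kg.
Tool frame: the origin (TCP) lies on the centre line of the jaws, within the pads' length; the fingertips stand 14 mm ahead of it and the grasp point (between the pads) lies 5 mm behind it; z points along the fingers, y is the line along which they close (so a half turn about z gives the same grasp; the last joint's range is limited). The gripper opens to 85 mm and grips with 20 to 120 N. Pads are 22 mm wide; open, the fingers measure 114 mm over their backs; the gripper's body (76 mm by 85 mm) begins 54 mm behind the grasp point. The pads swing forward as they close: fully open they stand 13 mm farther back than shut.
Start: joints at [-1.302, 0.521, -0.036, 1.599, 0.021, 1.021, -0.113], TCP at [0.208, 0.589, 0.245] pointing down, gripper open.
Joint ranges: [-2.91, 2.91], [-0.3, 2.13], [-1.5, 1.42], [0.17, 2.43], [-1.26, 4.41], [0.16, 1.93], [-2.52, 2.52]. Speed limits (rad/s): [1.89, 1.89, 2.39, 2.39, 3.01, 3.01, 3.01].

### API

Orientations are given as [roll, pitch, yaw] about the fixed x, y, z axes, in that order (R = Rz(yaw) Ry(pitch) Rx(roll)).
In Python, from workcell import bot, grab_frame, regions_of gives the robot as it stands. The module is installed in compiled form; this text tells all that it offers.
- The arm moves only by the tool play_rows, never from a script. Its argument "plan" is a list of rows, each a list of 3 entries, a list of its own where there are three numbers: the shift along the tool's x, y, z in units of 2.5 cm (1.0 is 2.5 cm), then the turn, a rotation vector about the tool's x, y, z in units of 0.15 rad (1.0 is 0.15 rad), then the closure, from -1 (fully open) to 1 (shut). In form: [[[tx, ty, tz], [rx, ry, rz], jaw], ...]. A call has 1 to 20 rows; each row shifts and turns the commanded pose from where the row before left it, along the tool's axes as they then stand; what a row does not reach is not made up. A row lasts 1/8 s, in which the tool goes at most 62.5 mm and 10.7 degrees, less where a joint would pass 70% of its speed; a pose out of reach is approached as far as the arm can. A call with a number of a shift or a turn outside -1 to 1 is refused whole. A call with a gripper value outside its range is refused whole. The fingers move at their own pace and stop on an object; "newtons" is the grip in N (left out, the last holds). Time passes only in rows, so rows that do not move let the fingers close. It gives the time, the measured TCP pose, the force, the opening and the grip force at its end, in the units of the state.
- bot.observe(): the state, without advancing time (a new reading comes with each control period).
- grab_frame(name): name is "scene" or "top" or "wrist"; returns a dict with "pixels" (384x512x3 uint8, red, green, blue), "depth" (384x512 float32, m along the optical axis (not along the pixel's ray), 0 where there is no reading), "camera_matrix" (3x3 intrinsics, pixels), "R" (3x3) and "t" (3): a world point X has camera coordinates R X + t. Camera axes: x right, y down, z forward; pixel columns grow to the right and rows downward; lengths in m; the calibration is good to about 2 mm. A picture is of the moment at which its call begins.
- bot.job_done(): hands the job in; it is judged then, once.
Trained networks look in the newest picture that a camera, given by its name, has taken for a name from the list of things; names that differ only in an ending like _2 or _b are one class to them, and where a whole thing is asked for, a point or a joint stands for the part that bears it (a point fixed in the world has none). Each returns a list of dicts, best first, with "p" (0 to 1); they miss things now and then, are a little off and sometimes report something else, mostly with a low value. They report only what shows in the picture. A call takes as long as a camera call. They do not tell look-alikes from the thing itself.
- regions_of(thing, camera): "mask" (384x512 bool, what is visible of it) and "box" ([left, top, right, bottom] in pixels, round what is visible of it).
The state is a dict: "clock": time; "qpos": joint angles; "qd": joint speeds; "joint_efforts": joint torques, N m; "position": TCP position; "tool_rot": TCP orientation; "force": force on the tool from outside, world axes, zero at the start; "moment": the same for the moment, N m; "grip_width": finger opening in m; "finger_force": force on a finger pad.
Only numpy, scipy, OpenCV 4.12 (cv2) and the standard library are available. Lean on these libraries where they do the work, as an engineer would, in place of code of your own. Each camera call takes 0.05 s, during which the arm holds its last target. There are 200 camera calls.

## Working session

There is one attempt and no reset: what is moved stays moved. The work goes in short steps, Python scripts to look and compute and a tool call to move; the robot and the scene stay as the last step left them, time stands still between calls to the robot, and variables do not carry over. Pictures are saved under pics/ and viewed, at most 10 in all, crops included, and the job is handed in when it is done.

Besides the shell and the picture viewer there is one more tool, called after ">>>" as name([rows], argument=value, ...), one row to a line, values as JSON. play_rows: Moves the arm, as the interface text tells. Its arguments: {"type":"object","properties":{"plan":{"type":"array"},"newtons":{"type":"number"}},"required":["plan"]}

```bash
mkdir -p pics; cat > h.py <<'E'
import numpy as np, cv2
from workcell import bot, grab_frame, regions_of
def world(f,mask=None):
    d=f["depth"];K=f["camera_matrix"];v,u=np.indices(d.shape)
    c=np.stack([(u-K[0,2])/K[0,0]*d,(v-K[1,2])/K[1,1]*d,d],-1)
    return (c-f["t"])@f["R"]
E
python3 - <<'E'
from h import *
a=grab_frame("scene");b=grab_frame("top")
for n,f in(("scene",a),("top",b)):
    cv2.imwrite(f"pics/{n}0.png",f["pixels"][...,::-1]); np.savez(f"{n}0.npz",**f)
    for t in["raw_pack","welded_pack_a","nest_1","handle","welder","square_pack","cell"]:
        W=world(f)
        for r in regions_of(t,n)[:6]:
            m=r["mask"]&(f["depth"]>0);P=W[m]
            if len(P)<5: continue
            zt=np.percentile(P[:,2],97);Q=P[P[:,2]>zt-.008]
            print(n,t,round(r["p"],2),r["box"],"ztop",zt.round(3),"top c",Q.mean(0).round(3))
print(bot.observe())
E
```

```text
scene raw_pack 0.67 [213.5, 140.4, 227.0, 162.5] ztop 0.071 top c [ 0.537 -0.379  0.068]
scene raw_pack 0.64 [197.6, 156.2, 221.4, 179.6] ztop 0.071 top c [ 0.62  -0.301  0.068]
scene welded_pack_a 0.97 [209.4, 225.1, 239.4, 260.0] ztop 0.129 top c [0.718 0.125 0.127]
scene welded_pack_a 0.77 [341.7, 201.9, 361.0, 231.1] ztop 0.304 top c [0.563 0.364 0.309]
scene welded_pack_a 0.75 [388.6, 236.1, 419.5, 276.0] ztop 0.072 top c [0.308 0.317 0.07 ]
scene welded_pack_a 0.58 [267.1, 232.0, 293.8, 271.1] ztop 0.129 top c [0.611 0.216 0.127]
scene nest_1 0.74 [196.9, 181.4, 302.3, 287.7] ztop 0.132 top c [0.677 0.118 0.135]
scene handle 0.78 [199.9, 184.8, 302.2, 288.1] ztop 0.134 top c [0.667 0.123 0.142]
scene handle 0.61 [212.8, 226.6, 238.5, 257.1] ztop 0.129 top c [0.719 0.126 0.127]
scene welder 0.7 [192.1, 150.7, 405.6, 384.0] ztop 0.379 top c [0.665 0.346 0.412]
scene square_pack 0.81 [248.6, 145.8, 261.6, 170.5] ztop 0.07 top c [ 0.436 -0.282  0.068]
scene cell 0.72 [352.8, 222.8, 369.1, 249.5] ztop 0.07 top c [0.363 0.213 0.068]
top raw_pack 0.87 [342.6, 132.2, 365.0, 164.5] ztop
[... 1063 characters left out ...]
lock': 0.8, 'qpos': array([-1.30218457,  0.52137055, -0.03630304,  1.5994909 ,  0.02122612,
        1.02110206, -0.11279696]), 'qd': array([ 0.00195998, -0.00084034, -0.00042927,  0.00140066, -0.0001593 ,
        0.00054378, -0.00012646]), 'joint_efforts': array([ 2.40775800e-03, -9.26796269e+01,  1.97948813e+00, -3.70254135e+01,
        1.80995796e-02,  1.86179510e-03, -5.66153392e-05]), 'position': array([0.20775643, 0.58945841, 0.24531238]), 'tool_rot': array([3.14157654e+00, 1.88307849e-05, 2.80275714e+00]), 'force': array([-2.06326218e-04, -1.09403467e+00, -5.59410879e-01]), 'moment': array([-0.01313154, -0.01040726, -0.04703192]), 'finger_force': 0.0, 'grip_width': 0.08526441689782888}
```

View pics/scene0.png

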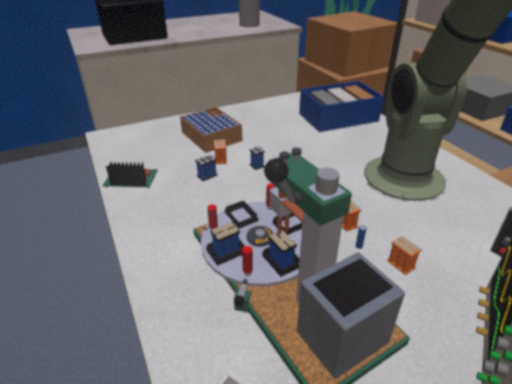

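View pics/top0.png

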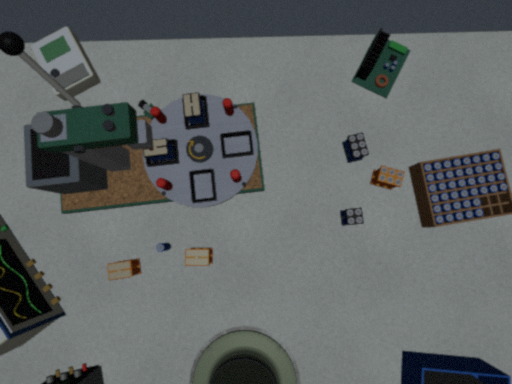

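The top view shows three candidates: a blue pack at (356,147), an orange one at (388,177) and a blue square pack at (351,216). By colour and its apparently 2x3 cells, the raw pack is the one at (356,147). The dial is centred near (200,149). The empty nests are at (203,186), the loading station opposite the +x pack, and at (237,145). Next I'll confirm the pack in a crop and fit the geometry.

```bash
python3 - <<'E'
from h import *
f=dict(np.load("top0.npz"));W=world(f);ok=f["depth"]>0
c=cv2.resize(f["pixels"][115:240,325:425],None,fx=5,fy=4.6,interpolation=cv2.INTER_CUBIC)[...,::-1]
cv2.imwrite("pics/crop0.png",cv2.resize(c,(480,575)))
for n in("top","scene"):
    f=dict(np.load(n+"0.npz"));W=world(f);ok=f["depth"]>0
    print(n)
    X,Y,Z=W[...,0],W[...,1],W[...,2]
    m=ok&(abs(X-.62)<.06)&(abs(Y+.307)<.06)&(Z>.060)&(Z<.08)
    P=W[m];print(" pack",m.sum(),cv2.minAreaRect(P[:,:2].astype(np.float32)*1000),P[:,2].mean())
    m=ok&(np.hypot(X-.61,Y-.11)<.2)&(abs(Z-.057)<.004)
    from scipy.optimize import least_squares
    P=W[m][:,:2]
    # outer boundary by angle bins
    c0=np.array([.615,.108])
    for _ in range(4):
        d=P-c0;a=np.degrees(np.arctan2(d[:,1],d[:,0]));r=np.hypot(*d.T)
        B=np.array([P[a//6==k][r[a//6==k].argmax()] for k in range(-30,30) if (a//6==k).sum()>8])
        s=least_squares(lambda p:np.hypot(B[:,0]-p[0],B[:,1]-p[1])-p[2],[*c0,.155],loss="soft_l1",f_scale=.002);c0=s.x[:2]
    print(" dial",s.x.round(4))
    m=ok&(abs(np.hypot(X-c0[0],Y-c0[1])-.128)<.03)&(Z>.130)&(Z<.15)&(f["pixels"][...,0]>1.6*f["pixels"][...,1].astype(float))
    k,l,st,ce=cv2.connectedComponentsWithStats(m.astype(np.uint8))
    for i in range(1,k):
        q=W[l==i].mean(0); e=q[:2]-c0; print(" handle",st[i,4],q.round(4),np.hypot(*e).round(4),np.degrees(np.arctan2(e[1],e[0])).round(1))
    # nest walls
    for nm,off in(("n1",(-.1,0)),("n4",(0,-.1))):
        m=ok&(abs(X-c0[0]-off[0])<.055)&(abs(Y-c0[1]-off[1])<.055)&(Z>.073)&(Z<.083)
        print(" ",nm,m.sum(),cv2.minAreaRect(W[m][:,:2].astype(np.float32)*1000))
    m=ok&(np.hypot(X-c0[0],Y-c0[1])<.17)&(Z>.120)&(Z<.1295)
    k,l,st,ce=cv2.connectedComponentsWithStats(m.astype(np.uint8))
    for i in range(1,k):
        if st[i,4]>40: print(" wp",st[i,4],cv2.minAreaRect(W[l==i][:,:2].astype(np.float32)*1000))
E
```

```text
top
 pack 384 ((616.8764038085938, -309.8335876464844), (62.00667190551758, 42.155921936035156), 13.412057876586914) 0.06947191681865787
 dial [0.6164 0.1077 0.1541]
 handle 71 [0.7135 0.0266 0.137 ] 0.1265 -39.9
 handle 78 [0.6964 0.2057 0.1365] 0.1265 50.8
 handle 77 [0.5348 0.0087 0.137 ] 0.1283 -129.5
 handle 81 [0.5172 0.1876 0.1369] 0.1273 141.2
  n1 200 ((517.528564453125, 97.91365051269531), (81.77494812011719, 61.788814544677734), 5.5350341796875)
  n4 186 ((627.0165405273438, 8.269096374511719), (62.350154876708984, 81.7610092163086), 5.964884281158447)
 wp 376 ((715.6598510742188, 116.7342758178711), (63.00492858886719, 42.47415542602539), 6.1303629875183105)
 wp 302 ((607.3729858398438, 206.85110473632812), (42.43214416503906, 62.217288970947266), 5.677057266235352)
scene
 pack 147 ((597.5896606445312, -313.76177978515625), (111.92513275146484, 52.31594467163086), 27.812808990478516) 0.06775070234631424
 dial [0.6336 0.1155 0.1417]
 handle 36 [0.5387 0.0163 0.1365] 0.1373 -133.8
 handle 48 [0.7171 0.0348 0.1369] 0.116 -44.0
 handle 77 [0.7001 0.2138 0.1367] 0.1188 55.9
  n1 43 ((543.5203247070312, 113.65682983398438), (41.455387115478516, 78.39584350585938), 41.236289978027344)
  n4 125 ((628.17333984375, 12.28311538696289), (61.45071792602539, 85.71514129638672), 6.885627269744873)
 wp 337 ((716.438720703125, 121.41215515136719), (62.747772216796875, 43.38871383666992), 5.558512210845947)
 wp 335 ((609.2581787109375, 212.67724609375), (41.28511047363281, 62.21189498901367), 5.611563205718994)
```

View pics/crop0.png

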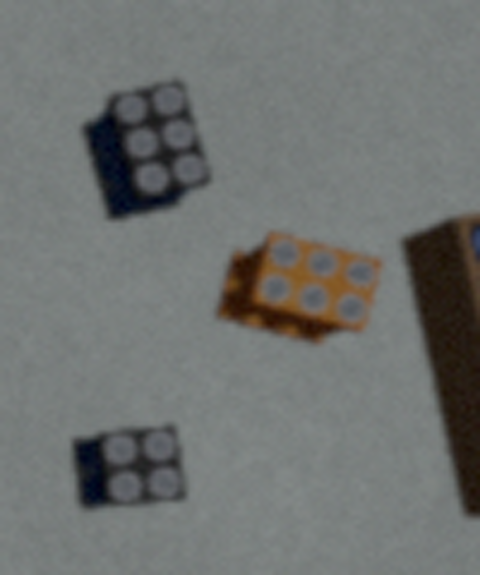

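The crop confirms it: the blue 2x3 pack at crop (150,145) is raw_pack, at about (0.617,-0.310), long axis at 13.4°. The orange one at crop (315,285) is the look-alike and the 2x2 is square_pack. Moving over it.

>>> play_rows([
  [[-0.9, -0.95, 0], [0, 0, 0], -1],
  [[-0.9, -0.95, 0], [0, 0, 0], -1],
  [[-0.9, -0.95, 0], [0, 0, 0], -1],
  [[-0.9, -0.95, 0], [0, 0, 0], -1],
  [[-0.9, -0.95, 0], [0, 0, 0], -1],
  [[-0.9, -0.95, 0], [0, 0, 0], -1],
  [[-0.9, -0.95, 0], [0, 0, 0], -1],
  [[-0.9, -0.95, 0], [0, 0, 0], -1],
  [[-0.9, -0.95, 0], [0, 0, 0], -1],
  [[-0.9, -0.95, 0], [0, 0, 0], -1],
  [[-0.9, -0.95, 0], [0, 0, 0], -1],
  [[-0.9, -0.95, 0], [0, 0, 0], -1],
  [[-0.9, -0.95, 0], [0, 0, 0], -1],
  [[-0.9, -0.95, 0], [0, 0, 0], -1],
  [[-0.9, -0.95, 0], [0, 0, 0], -1],
  [[-0.9, -0.95, 0], [0, 0, 0], -1],
  [[-0.9, -0.95, 0], [0, 0, 0], -1],
  [[-0.9, -0.95, 0], [0, 0, 0], -1],
  [[-0.9, -0.95, 0], [0, 0, 0], -1],
  [[-0.9, -0.95, 0], [0, 0, 0], -1],
])

```text
clock: 3.3
position: [0.4747, -0.0091, 0.2455]
tool_rot: [3.141, 0.0, 2.803]
force: [1.2, 0.6, 0.1]
grip_width: 0.0852
finger_force: 0.0
```

>>> play_rows([
  [[-0.937, -0.946, 0], [0, 0, 0], -1],
  [[-0.937, -0.946, 0], [0, 0, 0], -1],
  [[-0.937, -0.946, 0], [0, 0, 0], -1],
  [[-0.937, -0.946, 0], [0, 0, 0], -1],
  [[-0.937, -0.946, 0], [0, 0, 0], -1],
  [[-0.937, -0.946, 0], [0, 0, 0], -1],
  [[-0.937, -0.946, 0], [0, 0, 0], -1],
  [[-0.937, -0.946, 0], [0, 0, 0], -1],
  [[-0.937, -0.946, 0], [0, 0, 0], -1],
  [[-0.937, -0.946, 0], [0, 0, 0], -1],
  [[0, 0, 0], [0, 0, 1], -1],
  [[0, 0, 0], [0, 0, 1], -1],
  [[0, 0, 0], [0, 0, 1], -1],
  [[0, 0, 0], [0, 0, 1], -1],
  [[0, 0, 0], [0, 0, 1], -1],
  [[0, 0, 0], [0, 0, 1], -1],
  [[0, 0, 0], [0, 0, 1], -1],
  [[0, 0, 0], [0, 0, 1], -1],
])

```text
clock: 5.55
position: [0.6167, -0.3089, 0.2453]
tool_rot: [3.142, -0.0, 1.598]
force: [0.4, -0.2, -0.6]
grip_width: 0.0853
finger_force: 0.0
```

>>> play_rows([
  [[0, 0, 0], [0, 0, 1], -1],
  [[0, 0, 0], [0, 0, 1], -1],
  [[0, 0, 0], [0, 0, 1], -1],
  [[0, 0, 0], [0, 0, 1], -1],
  [[0, 0, 0], [0, 0, 1], -1],
  [[0, 0, 0], [0, 0, 1], -1],
  [[0, 0, 0], [0, 0, 1], -1],
  [[0, 0, 0], [0, 0, 1], -1],
  [[0, 0, 0], [0, 0, 1], -1],
  [[0, 0, 0], [0, 0, 0.13], -1],
  [[0, 0, 0], [0, 0, 0], -1],
])

```text
clock: 6.92
position: [0.6166, -0.3089, 0.2452]
tool_rot: [-3.142, 0.0, 0.236]
force: [-0.4, -0.3, -0.7]
grip_width: 0.0853
finger_force: 0.0
```

```bash
python3 - <<'E'
from h import *
f=grab_frame("wrist");W=world(f);ok=f["depth"]>0
cv2.imwrite("pics/w1.png",f["pixels"][...,::-1])
o=bot.observe();print(o["position"],o["tool_rot"],o["qpos"].round(2))
m=ok&(abs(W[...,0]-.617)<.07)&(abs(W[...,1]+.31)<.06)&(W[...,2]>.062)&(W[...,2]<.08)
print(m.sum(),cv2.minAreaRect(W[m][:,:2].astype(np.float32)*1000),np.median(W[m][:,2]),W[ok].min(0),W[ok].max(0))
E
```

```text
[ 0.61663904 -0.30897675  0.24531171] [-3.14155755e+00 -8.86695273e-05  2.36178807e-01] [-0.11  0.82  0.92  1.44 -0.67  1.22 -0.45]
1942 ((593.0615844726562, -321.7772521972656), (122.49394989013672, 55.119869232177734), 27.823057174682617) 0.0693841773181985 [ 0.14396599 -0.81757225 -0.00398957] [0.88492269 0.04766242 0.33200378]
```

View pics/w1.png

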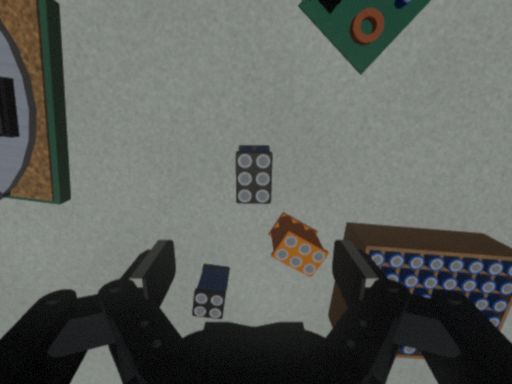

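The wrist view shows the raw pack at (254,178), centred and aligned between the fingers. The orange one is at (300,250) and the square pack at (210,300). Refining without the orange pack in the mask.

```bash
python3 - <<'E'
from h import *
f=grab_frame("wrist");W=world(f)
m=((f["depth"]>0)&(W[...,2]>.064)&(W[...,2]<.08)).astype(np.uint8)
k,l=cv2.connectedComponents(m)
m=l==l[178,254]
print(m.sum(),cv2.minAreaRect(W[m][:,:2].astype(np.float32)*1000),np.median(W[m][:,2]))
# dial-edge consistency: board right edge skipped
print(cv2.minAreaRect(W[m&(W[...,2]>.0665)][:,:2].astype(np.float32)*1000))
E
```

```text
1864 ((616.358154296875, -309.77935791015625), (62.587894439697266, 41.352386474609375), 12.441813468933105) 0.06941840876254256
((616.4226684570312, -309.7515869140625), (61.987430572509766, 41.325927734375), 12.441813468933105)
```

>>> play_rows([
  [[0, 0.03, 1], [0, 0, 0.05], -1],
  [[0, 0, 1], [0, 0, 0], -1],
  [[0, 0, 1], [0, 0, 0], -1],
  [[0, 0, 1], [0, 0, 0], -1],
  [[0, 0, 1], [0, 0, 0], -1],
  [[0, 0, 1], [0, 0, 0], -1],
  [[0, 0, 1], [0, 0, 0], -1],
  [[0, 0, 0.5], [0, 0, 0], -1],
  [[0, 0, 0.43], [0, 0, 0], -1],
  [[0, 0, 0], [0, 0, 0], 1],
  [[0, 0, 0], [0, 0, 0], 1],
  [[0, 0, 0], [0, 0, 0], 1],
  [[0, 0, 0], [0, 0, 0], 1],
  [[0, 0, 0], [0, 0, 0], 1],
  [[0, 0, 0], [0, 0, 0], 1],
  [[0, 0, 0], [0, 0, 0], 1],
  [[0, 0, 0], [0, 0, 0], 1],
], newtons=45)

```text
clock: 9.15
position: [0.6171, -0.3099, 0.0479]
tool_rot: [3.141, -0.001, 0.226]
force: [-1.1, 1.4, 7.0]
grip_width: 0.0417
finger_force: 46.5
```

>>> play_rows([
  [[0, 0, -0.4], [0, 0, 0], 1],
  [[0, 0, -1], [0, 0, 0], 1],
  [[0, 0, -1], [0, 0, 0], 1],
  [[0, 0, -1], [0, 0, 0], 1],
  [[0, 0, -1], [0, 0, 0], 1],
  [[0, 0, -1], [0, 0, 0], 1],
  [[0, 0, -1], [0, 0, 0], 1],
  [[0, 0, -0.6], [0, 0, 0], 1],
  [[0, 0, 0], [0, 0, 0], 1],
])

```text
clock: 10.28
position: [0.617, -0.31, 0.2235]
tool_rot: [3.141, -0.002, 0.226]
force: [-0.1, 0.1, -6.2]
grip_width: 0.0415
finger_force: 47.1
```

>>> play_rows([
  [[-0.013, -0.5, 0], [0, 0, 0], 1],
  [[-0.013, -0.988, 0], [0, 0, 0], 1],
  [[-0.013, -0.988, 0], [0, 0, 0], 1],
  [[-0.013, -0.988, 0], [0, 0, 0], 1],
  [[-0.013, -0.988, 0], [0, 0, 0], 1],
  [[-0.013, -0.988, 0], [0, 0, 0], 1],
  [[-0.013, -0.988, 0], [0, 0, 0], 1],
  [[-0.013, -0.988, 0], [0, 0, 0], 1],
  [[-0.013, -0.988, 0], [0, 0, 0], 1],
  [[-0.013, -0.988, 0], [0, 0, 0], 1],
  [[-0.013, -0.988, 0], [0, 0, 0], 1],
  [[-0.013, -0.988, 0], [0, 0, 0], 1],
  [[-0.013, -0.988, 0], [0, 0, 0], 1],
  [[-0.013, -0.988, 0], [0, 0, 0], 1],
  [[-0.013, -0.988, 0], [0, 0, 0], 1],
  [[-0.013, -0.988, 0], [0, 0, 0], 1],
  [[-0.013, -0.988, 0], [0, 0, 0], 1],
  [[-0.013, -0.488, 0], [0, 0, 0], 1],
  [[0, 0, 0], [0, 0, 0.85], 1],
  [[0, 0, 0], [0, 0, 0], 1],
])

```text
clock: 12.78
position: [0.5167, 0.098, 0.2217]
tool_rot: [3.141, 0.001, 0.099]
force: [-0.6, -0.3, -4.8]
grip_width: 0.0413
finger_force: 47.2
```

```bash
python3 - <<'E'
from h import *
o=bot.observe();print(o["clock"],o["position"],o["tool_rot"],o["qpos"].round(2),o["grip_width"],o["force"])
for n in("wrist","top"):
    f=grab_frame(n);W=world(f);cv2.imwrite(f"pics/{n}2.png",f["pixels"][...,::-1])
    ok=f["depth"]>0;X,Y,Z=[W[...,i] for i in range(3)]
    m=ok&(abs(X-.517)<.055)&(abs(Y-.098)<.055)&(Z>.073)&(Z<.083)
    print(n,m.sum(),cv2.minAreaRect(W[m][:,:2].astype(np.float32)*1000))
E
python3 -c "
import cv2,numpy as np
a=cv2.imread('pics/wrist2.png');b=cv2.imread('pics/top2.png')[70:240,100:300]
cv2.imwrite('pics/c2.png',cv2.resize(np.hstack([a[:,60:450],cv2.resize(b,(410,384))]),(800,384)))"
```

```text
12.775 [0.51670085 0.09801141 0.22170058] [3.14073323e+00 6.27202129e-04 9.85556915e-02] [-1.03  0.67  1.11  1.92 -0.71  1.02 -1.07] 0.04128307785424714 [-0.59151777 -0.2893517  -4.79895594]
wrist 585 ((539.40576171875, 101.51126098632812), (35.34528350830078, 62.162376403808594), 5.757180213928223)
top 90 ((505.3958435058594, 97.00165557861328), (57.48685836791992, 62.036869049072266), 5.477829933166504)
```

View pics/c2.png

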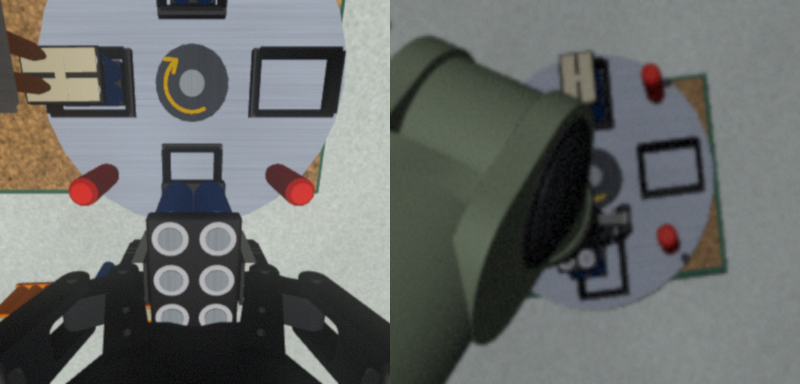

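The wrist view shows the held pack lined up with the loading nest, at composite (192,165). Both cameras put the nest within about 1 mm of the pack. Descending to just above the walls, then slowly.

>>> play_rows([
  [[0.02, -0.016, 0.6], [0, 0, 0], 1],
  [[0, 0, 0.8], [0, 0, 0], 1],
  [[0, 0, 0.8], [0, 0, 0], 1],
  [[0, 0, 0.8], [0, 0, 0], 1],
  [[0, 0, 0.5], [0, 0, 0], 1],
  [[0, 0, 0.2], [0, 0, 0], 1],
  [[0, 0, 0.15], [0, 0, 0], 1],
  [[0, 0, 0.15], [0, 0, 0], 1],
  [[0, 0, 0], [0, 0, 0], 1],
])

```text
clock: 14.0
position: [0.5175, 0.0987, 0.1221]
tool_rot: [-3.141, -0.0, 0.098]
force: [0.2, 0.6, -5.5]
grip_width: 0.0415
finger_force: 47.2
```

>>> play_rows([
  [[0, 0, 0.12], [0, 0, 0], 1],
  [[0, 0, 0.12], [0, 0, 0], 1],
  [[0, 0, 0.12], [0, 0, 0], 1],
  [[0, 0, 0.12], [0, 0, 0], 1],
  [[0, 0, 0.1], [0, 0, 0], 1],
  [[0, 0, 0], [0, 0, 0], 1],
])

```text
clock: 14.75
position: [0.5175, 0.0986, 0.1074]
tool_rot: [3.142, 0.0, 0.098]
force: [0.4, -0.6, -4.9]
grip_width: 0.0414
finger_force: 47.2
```

>>> play_rows([
  [[0, 0, 0.04], [0, 0, 0], 1],
  [[0, 0, 0.04], [0, 0, 0], 1],
  [[0, 0, 0], [0, 0, 0], 1],
])

```text
clock: 15.12
position: [0.5175, 0.0986, 0.1055]
tool_rot: [3.142, 0.0, 0.098]
force: [-0.8, -0.1, -5.2]
grip_width: 0.0414
finger_force: 47.2
```

>>> play_rows([
  [[0, 0, 0.03], [0, 0, 0], 1],
  [[0, 0, 0.02], [0, 0, 0], 1],
  [[0, 0, 0], [0, 0, 0], 1],
])

```text
clock: 15.5
position: [0.5176, 0.0985, 0.1048]
tool_rot: [-3.141, -0.0, 0.098]
force: [-4.0, 0.2, 9.7]
grip_width: 0.0416
finger_force: 48.9
```

>>> play_rows([
  [[0, 0, 0], [0, 0, 0], 0.2],
  [[0, 0, 0], [0, 0, 0], -0.2],
  [[0, 0, 0], [0, 0, 0], -0.5],
  [[0, 0, 0], [0, 0, 0], -0.5],
  [[0, 0, 0], [0, 0, 0], -0.5],
  [[0, 0, -0.4], [0, 0, 0], -0.5],
  [[0, 0, -0.8], [0, 0, 0], -0.5],
  [[0, 0, -1], [0, 0, 0], -0.5],
  [[0, 0, -1], [0, 0, 0], -0.5],
  [[0, 0, -1], [0, 0, 0], -0.5],
  [[0, 0, -0.8], [0, 0, 0], -0.5],
  [[0, 0, 0], [0, 0, 0], -0.5],
])

```text
clock: 17.0
position: [0.518, 0.0988, 0.2309]
tool_rot: [-3.141, -0.002, 0.098]
force: [0.7, 0.0, -0.4]
grip_width: 0.0644
finger_force: 0.0
```

```bash
python3 - <<'E'
from h import *
o=bot.observe();print(o["position"],o["tool_rot"],o["qpos"].round(2),o["grip_width"])
f=grab_frame("wrist");W=world(f);cv2.imwrite("pics/w3.png",f["pixels"][...,::-1])
ok=f["depth"]>0;X,Y,Z=[W[...,i] for i in range(3)]
m=ok&(abs(X-.517)<.055)&(abs(Y-.098)<.04)&(Z>.12)&(Z<.135)
print(m.sum(),cv2.minAreaRect(W[m][:,:2].astype(np.float32)*1000),np.percentile(Z[m],[5,50,95]))
R=f["pixels"].astype(float);m=ok&(R[...,0]>1.8*R[...,1])&(Z>.13)&(Z<.145)
k,l,st,ce=cv2.connectedComponentsWithStats(m.astype(np.uint8))
for i in range(1,k):
    if st[i,4]>30: print(st[i,4],W[l==i].mean(0).round(4))
E
```

```text
[0.51799901 0.09875378 0.23092711] [-3.14084382e+00 -2.04328415e-03  9.84696562e-02] [-1.04  0.66  1.12  1.91 -0.7   1.03 -1.08] 0.06444686542781415
3007 ((517.3067016601562, 98.20530700683594), (62.02904510498047, 42.0981559753418), 5.610444068908691) [0.12490424 0.12643945 0.12774829]
630 [0.5187 0.1882 0.1371]
628 [0.5364 0.0119 0.1371]
```

View pics/w3.png

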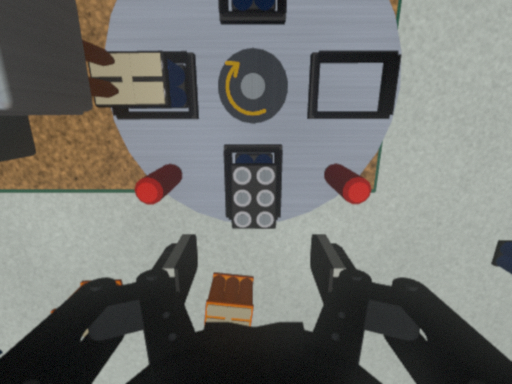

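The wrist view shows the pack seated at (254,195), its top level at 0.1265. I'll turn the dial by the far right handle, at about (0.715,0.027), because its arc stays clear of the electrodes. First I re-orient the tool.

>>> play_rows([
  [[0, 1, 0], [0, 0, 0], -0.5],
  [[0, 1, 0], [0, 0, 0], -0.5],
  [[0, 1, 0], [0, 0, 0], -0.5],
  [[0, 1, 0], [0, 0, -1], -0.5],
  [[0, 0, 0], [0, 0, -1], -0.5],
  [[0, 0, 0], [0, 0, -1], -0.5],
  [[0, 0, 0], [0, 0, -1], -0.5],
  [[0, 0, 0], [0, 0, -1], -0.5],
  [[0, 0, 0], [0, 0, -1], -0.5],
  [[0, 0, 0], [0, 0, -1], -0.5],
  [[0, 0, 0], [0, 0, -1], -0.5],
  [[0, 0, 0], [0, 0, -1], -0.5],
  [[0, 0, 0], [0, 0, -1], -0.5],
  [[0, 0, 0], [0, 0, -1], -0.5],
  [[0, 0, 0], [0, 0, -1], -0.5],
  [[0, 0, 0], [0, 0, -1], -0.5],
  [[0, 0, 0], [0, 0, -1], -0.5],
  [[0, 0, 0], [0, 0, -1], -0.5],
  [[0, 0, 0], [0, 0, -0.7], -0.5],
])

```text
clock: 19.42
position: [0.5269, -0.0009, 0.2287]
tool_rot: [-3.141, -0.001, 2.457]
force: [-0.6, -1.2, -0.1]
grip_width: 0.064
finger_force: 0.0
```

```bash
python3 - <<'E'
from h import *
f=grab_frame("scene");cv2.imwrite("pics/s4.png",cv2.resize(f["pixels"][80:340,130:450],(800,600))[...,::-1])
o=bot.observe();print(o["clock"],o["position"],o["tool_rot"],o["qpos"].round(2),o["force"])
R=np.array([[np.cos(o["tool_rot"][2]),np.sin(o["tool_rot"][2])],[np.sin(o["tool_rot"][2]),-np.cos(o["tool_rot"][2])]])
print(R@(np.array([.715,.027])-o["position"][:2])/.025)
E
```

```text
19.475 [ 0.52692539 -0.00100554  0.22876369] [-3.14081301e+00 -8.18593614e-04  2.46211711e+00] [-0.45  0.42  0.45  1.89 -0.23  0.88  1.01] [ 0.26996215 -0.4479255  -0.03335368]
[-5.14821682  5.59875456]
```

View pics/s4.png

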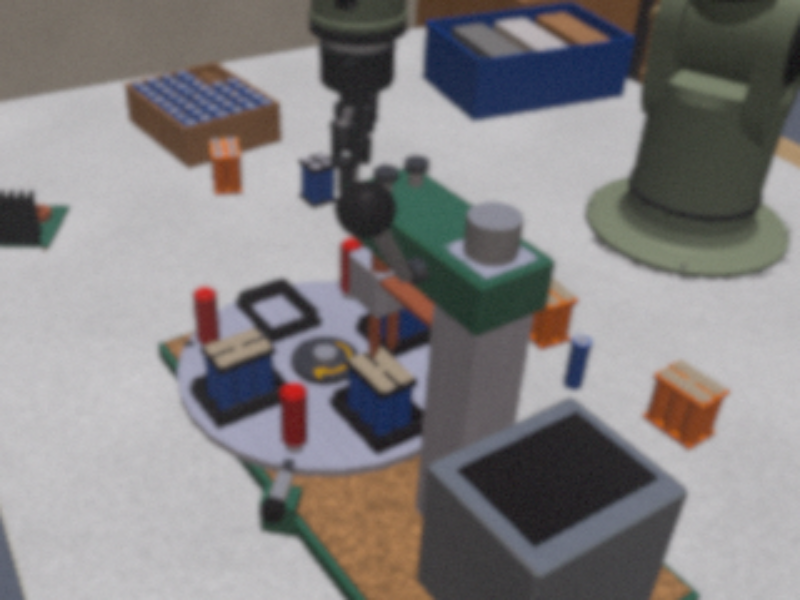

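The scene view shows the gripper clear of the welder. The target handle is at crop (205,310), with open space around it. Moving above it.

>>> play_rows([
  [[-0.86, 0.93, 0], [0, 0, 0], -0.5],
  [[-0.86, 0.93, 0], [0, 0, 0], -0.5],
  [[-0.86, 0.93, 0], [0, 0, 0], -0.5],
  [[-0.86, 0.93, 0], [0, 0, 0], -0.5],
  [[-0.86, 0.93, 0], [0, 0, 0], -0.5],
  [[-0.85, 0.95, 0], [0, 0, 0], -0.5],
  [[0, 0, 0], [0, 0, 0], -0.5],
])

```text
clock: 20.35
position: [0.7165, 0.0258, 0.2276]
tool_rot: [-3.14, -0.001, 2.452]
force: [-0.7, -0.4, 0.3]
grip_width: 0.0642
finger_force: 0.0
```

```bash
python3 - <<'E'
from h import *
f=grab_frame("wrist");W=world(f);cv2.imwrite("pics/w5.png",f["pixels"][...,::-1])
o=bot.observe();print(o["clock"],o["position"],o["tool_rot"],o["qpos"].round(2),o["force"])
Z=W[...,2];R=f["pixels"].astype(float);m=(f["depth"]>0)&(R[...,0]>1.8*R[...,1])&(Z>.1365)&(Z<.145)
k,l,st,ce=cv2.connectedComponentsWithStats(m.astype(np.uint8))
y=o["tool_rot"][2];T=np.array([[np.cos(y),np.sin(y)],[np.sin(y),-np.cos(y)]])
for i in range(1,k):
    if st[i,4]>30: q=W[l==i].mean(0);print(st[i,4],ce[i],q.round(4),T@(q[:2]-o["position"][:2])/.025)
E
```

```text
20.4 [0.7155297  0.02540056 0.22785328] [-3.13999319e+00 -1.16234543e-03  2.45190292e+00] [-0.35  0.73  0.42  1.36 -0.31  1.12  0.99] [-0.31335387 -0.68591294  0.90646119]
754 [433.23209549  28.88461538] [0.6963 0.2071 0.1383] [5.21657125 5.11863957]
723 [77.66943292 30.45504841] [0.5356 0.0106 0.1382] [ 5.17608125 -5.0368501 ]
435 [255.50344828 199.02528736] [0.7143 0.0284 0.1381] [0.11455596 0.06274071]
```

View pics/w5.png

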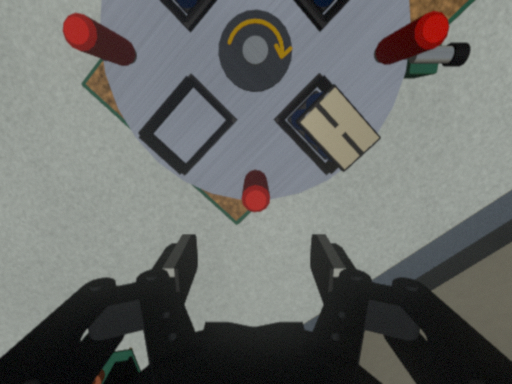

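The wrist view shows the handle at (256,195), nearly on the centre line between the jaws. The neighbouring nests are clear of the fingers. Descending and gripping.

>>> play_rows([
  [[0.1, 0.06, 0.9], [0, 0, 0], -0.5],
  [[0, 0, 0.9], [0, 0, 0], -0.5],
  [[0, 0, 0.9], [0, 0, 0], -0.5],
  [[0, 0, 0.9], [0, 0, 0], -0.5],
  [[0, 0, 0.6], [0, 0, 0], -0.5],
  [[0, 0, 0.3], [0, 0, 0], -0.5],
  [[0, 0, 0], [0, 0, 0], 1],
  [[0, 0, 0], [0, 0, 0], 1],
  [[0, 0, 0], [0, 0, 0], 1],
  [[0, 0, 0], [0, 0, 0], 1],
  [[0, 0, 0], [0, 0, 0], 1],
  [[0, 0, 0], [0, 0, 0], 1],
], newtons=30)

```text
clock: 21.9
position: [0.7152, 0.0283, 0.1178]
tool_rot: [3.14, 0.001, 2.453]
force: [-0.2, 0.5, 6.2]
grip_width: 0.0237
finger_force: 30.0
```

>>> play_rows([
  [[0.004, -0.2, 0], [0, 0, 0.262], 1],
  [[0.016, -0.4, 0], [0, 0, 0.524], 1],
  [[0.016, -0.4, 0], [0, 0, 0.524], 1],
  [[0.016, -0.4, 0], [0, 0, 0.524], 1],
  [[0.016, -0.4, 0], [0, 0, 0.524], 1],
  [[0.016, -0.4, 0], [0, 0, 0.524], 1],
  [[0.016, -0.4, 0], [0, 0, 0.524], 1],
  [[0.016, -0.4, 0], [0, 0, 0.524], 1],
  [[0.016, -0.4, 0], [0, 0, 0.524], 1],
  [[0.004, -0.2, 0], [0, 0, 0.262], 1],
  [[0, 0, 0], [0, 0, 0], 1],
])

```text
clock: 23.28
position: [0.6389, -0.0162, 0.1177]
tool_rot: [3.14, -0.0, 1.745]
force: [1.3, 0.5, 7.7]
grip_width: 0.0243
finger_force: 30.2
```

>>> play_rows([
  [[0.004, -0.2, 0], [0, 0, 0.262], 1],
  [[0.016, -0.4, 0], [0, 0, 0.524], 1],
  [[0.016, -0.4, 0], [0, 0, 0.524], 1],
  [[0.016, -0.4, 0], [0, 0, 0.524], 1],
  [[0.016, -0.4, 0], [0, 0, 0.524], 1],
  [[0.016, -0.4, 0], [0, 0, 0.524], 1],
  [[0.016, -0.4, 0], [0, 0, 0.524], 1],
  [[0.016, -0.4, 0], [0, 0, 0.524], 1],
  [[0.016, -0.4, 0], [0, 0, 0.524], 1],
  [[0.016, -0.4, 0], [0, 0, 0.524], 1],
  [[0.016, -0.4, 0], [0, 0, 0.524], 1],
  [[0.004, -0.2, 0], [0, 0, 0.262], 1],
  [[0, 0, 0], [0, 0, 0], 1],
  [[0, 0, 0], [0, 0, 0], 1],
])

```text
clock: 25.02
position: [0.5357, 0.0107, 0.1177]
tool_rot: [3.141, -0.001, 0.88]
force: [-1.7, -0.6, 14.5]
grip_width: 0.0243
finger_force: 31.0
```

Handle is at its end position (0.536, 0.011). Releasing, rising straight up and backing away.

>>> play_rows([
  [[0, 0, 0], [0, 0, 0], 0.3],
  [[0, 0, 0], [0, 0, 0], 0],
  [[0, 0, 0], [0, 0, 0], -0.4],
  [[0, 0, 0], [0, 0, 0], -0.4],
  [[0, 0, 0], [0, 0, 0], -0.4],
  [[0, 0, -0.4], [0, 0, 0], -0.4],
  [[0, 0, -0.9], [0, 0, 0], -0.4],
  [[0, 0, -1], [0, 0, 0], -0.4],
  [[0, 0, -1], [0, 0, 0], -0.4],
  [[0, 0, -1], [0, 0, 0], -0.4],
  [[0, 0, -1], [0, 0, 0], -0.4],
  [[-0.3, 1, -0.3], [0, 0, 0], -0.4],
  [[-0.6, 1, 0], [0, 0, 0], -0.4],
  [[-0.6, 1, 0], [0, 0, 0], -0.4],
  [[-0.6, 1, 0], [0, 0, 0], -0.4],
  [[-0.6, 1, 0], [0, 0, 0], -0.4],
  [[-0.6, 1, 0], [0, 0, 0], -0.4],
  [[0, 0, 0], [0, 0, 0], -0.4],
])

```text
clock: 27.28
position: [0.5984, -0.1506, 0.2575]
tool_rot: [3.141, 0.001, 0.878]
force: [0.4, -0.1, -0.3]
grip_width: 0.0599
finger_force: 0.0
```

```bash
python3 - <<'E'
from h import *
o=bot.observe();print(o["clock"],o["position"],o["force"])
f=grab_frame("top");W=world(f);X,Y,Z=[W[...,i] for i in range(3)];ok=f["depth"]>0
cv2.imwrite("pics/t6.png",cv2.resize(f["pixels"][60:300,60:400],(800,565))[...,::-1])
R=f["pixels"].astype(float);m=ok&(R[...,0]>1.6*R[...,1])&(Z>.13)&(Z<.15)
m2=ok&(np.hypot(X-.616,Y-.108)<.17)&(Z>.118)&(Z<.1295)&~m
for nm,mm in(("h",m),("pk",m2)):
    k,l,st,ce=cv2.connectedComponentsWithStats(mm.astype(np.uint8))
    for i in range(1,k):
        if st[i,4]>30:
            q=W[l==i]; print(nm,st[i,4],q.mean(0).round(4),np.degrees(np.arctan2(q.mean(0)[1]-.108,q.mean(0)[0]-.616)).round(1),cv2.minAreaRect(q[:,:2].astype(np.float32)*1000))
E
```

```text
27.275 [ 0.59839499 -0.15055534  0.25748163] [ 0.41824284 -0.05602822 -0.25057108]
h 71 [0.7134 0.0265 0.1371] -39.9 ((714.4606323242188, 26.117733001708984), (20.10976791381836, 22.501117706298828), 89.7718276977539)
h 78 [0.6957 0.2062 0.1368] 50.9 ((696.549560546875, 206.58868408203125), (22.42746353149414, 21.773530960083008), 61.88246154785156)
pk 370 [0.7147 0.1163 0.1266] 4.8 ((715.861572265625, 117.17548370361328), (62.65619659423828, 42.26272964477539), 6.294735908508301)
pk 331 [0.6032 0.2006 0.1258] 97.9 ((606.1648559570312, 206.4549560546875), (42.31486511230469, 62.65422058105469), 4.461899280548096)
```

View pics/t6.png

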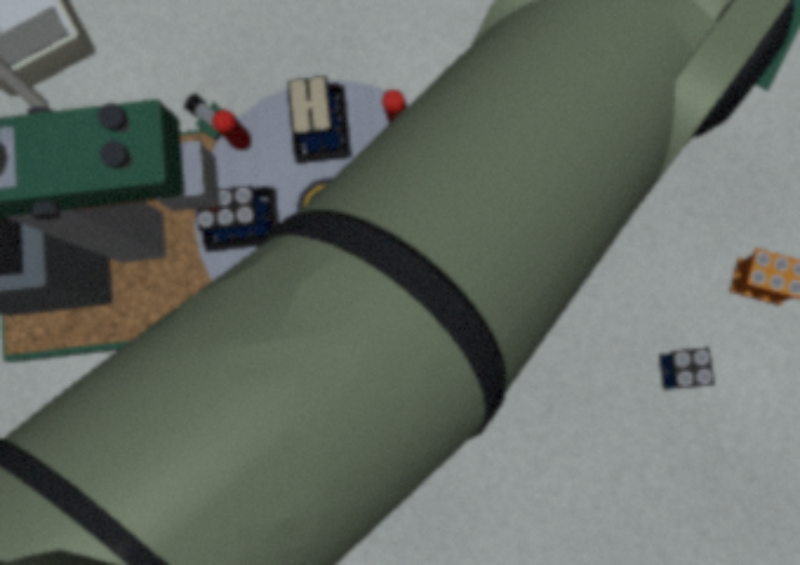

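The top view shows the raw pack at (235,215) under the electrodes and welded pack A at (318,120). The handle angles are back at their start values (-39.9° and 50.9°), so the dial is in its click. The arm hides pack B, so I'll check it from the wrist and scene cameras and then hand in.

```bash
python3 - <<'E'
from h import *
good=0
for n in("wrist","scene"):
    f=grab_frame(n);W=world(f);X,Y,Z=[W[...,i] for i in range(3)]
    m=(f["depth"]>0)&(abs(X-.626)<.045)&(abs(Y-.010)<.05)&(Z>.1)&(Z<.15)
    p=W[m]; print(n,m.sum(),len(p) and (np.percentile(p[:,2],[5,50,95]).round(4),cv2.minAreaRect(p[p[:,2]>.122][:,:2].astype(np.float32)*1000)))
    if len(p)>50: good|=abs(np.percentile(p[:,2],90)-.127)<.004
if good: print(bot.job_done())
E
```

```text
wrist 3909 (array([0.1219, 0.1276, 0.129 ]), ((625.0691528320312, 10.089685440063477), (41.87174606323242, 62.682701110839844), 6.328152179718018))
scene 360 (array([0.1027, 0.1257, 0.129 ]), ((627.105224609375, 15.28183364868164), (42.18718719482422, 62.335838317871094), 5.158042907714844))
the job is handed in; nothing more can be done
None
```

The raw pack is seated in the nest and released, the dial is turned one station clockwise and resting in its click with the new pack under the electrodes, both welded packs measured as still seated, and the job is handed in at about 27 s.

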